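# Draw out the reach gauge to its set marker and hold it

### The job

First pick the yellow meter out of the way of the reach gauge's sliding arm and set it down flat on the blue mat, without dropping it. Then push the gauge's red lock button fully down to free the arm, take the arm's black handle post and draw it out until the red pointer lines up with the green marker on the scale. The arm springs back if let go, so finish while still holding the handle there; leave the green marker and everything else on the bench where it is.

Things in the scene. Friction and masses are not known exactly. Their poses are not given: they have to be found in the camera images.
- meter_center (a point): Yellow handheld meter lying face up, 130 x 52 x 30 mm, 0.17 to 0.35 kg; this point is its centre, half-way up. Its x axis runs along the 130 mm length, y across the 52 mm width, z up. It starts lying across the path of the gauge arm.
- meter: The same meter; origin at the centre of its underside.
- mat: Flat blue mat fixed to the bench, 200 (x) x 150 (y) x 4 mm; origin at the centre of its underside. The meter is laid here, anywhere with its centre over the mat.
- gauge: Reach gauge fixed to the bench: a gold-zinc housing 70 mm (x) by 200 mm (y, from -200 to 0) by 45 mm high, with feet. Origin on the bench below the middle of its mouth; its y axis is the direction in which the arm extends. A white scale with black ticks every 10 mm lies along its top.
- gauge_arm: The sliding aluminium arm. Its origin coincides with the gauge's when home and moves along the gauge's y as the arm extends, at most 150 mm. It is locked at 0 until the lock button is down. A spring pulls it home with about 4 N when home and 5.5 N when drawn out. Its end block is 50 mm (gauge x) x 35 mm (gauge y) and from 6 to 48 mm above the bench, starting 20 mm in front of the mouth.
- handle_grip (a point): The black upright round handle post on the arm's end block, 24 mm diameter, from 48 to 108 mm above the bench; this point is on its axis 82 mm above the bench, where to grip it. It moves with the arm. Its y axis is the direction in which the arm extends.
- lock_button (a joint): Travel of the lock button in m: 0 up (arm locked), 0.008 fully down (arm free). It slides straight down against about 3 N and stays down once pressed.
- button_top (a point): Centre of the top of the red lock button, 22 mm diameter, on top of the gauge housing, 65 mm above the bench when up.
- pointer (a point): Tip of the red pointer, which is carried by the arm and moves along the scale on top of the housing, 48 mm above the bench; its y axis is the extending direction.
- marker_tip (a point): Inner tip of the green marker clipped on the scale's edge (block 12 x 10 x 12 mm on the housing's top). The arm is set when pointer and marker tip are level along the gauge's y axis; the marker stands 75 to 135 mm from the pointer's home.
- spray_can: Bystander, leave alone: blue spray can, 60 dia x 170 mm high.
- roller: Bystander, leave alone: brass flanged roller, 44 dia x 44 mm high.
- screwdriver: Bystander, leave alone: screwdriver lying down.
- wrench: Bystander, leave alone: steel wrench lying down.
- bearing: Bystander, leave alone: steel bearing ring, 64 dia x 18 mm high.
- bolt_tray: Bystander, leave alone: red divided tray, 90 x 140 x 40 mm.
- mug: Bystander, leave alone: white mug, 80 dia x 90 mm high.
There are look-alikes about, which are no part of the job. What is meant by the meter is not pink or purple, and is the smaller of those in its own colour.

How it is judged:
On the way, in this order (a step that is already met when the one before it is completed fails the run):
1. the meter lies flat on the mat, let go, with the arm still home (x of meter_center in the frame of mat between -0.1 and 0.1 m and y of meter_center in the frame of mat between -0.075 and 0.075 m and height (world z) of meter_center below 0.026 m and angle between meter_center's own z axis and vertical below 0.1 rad and contact force between the fingers and meter below 0.1 N and linear speed of meter below 0.02 m/s and y of gauge_arm in the frame of gauge below 0.006 m), for 0.2 s.
2. the lock button is pressed fully down (value of joint lock_button above 0.006 m), for 0.2 s.
At the end, for the whole second after the job is handed in: The pointer is within 4 mm of the marker tip along the scale and still, the fingers hold the arm by its handle (over 1.5 N, grasp point within 30 mm of the post's axis) against the arm's spring, the lock button is down (over 6 mm), and the meter lies flat and released with its centre over the mat (x of meter_center in the frame of mat between -0.1 and 0.1 m and y of meter_center in the frame of mat between -0.075 and 0.075 m and height (world z) of meter_center below 0.026 m and angle between meter_center's own z axis and vertical below 0.1 rad and contact force between the fingers and meter below 0.1 N and linear speed of meter below 0.02 m/s and value of joint lock_button above 0.006 m and y of pointer in the frame of marker_tip between -0.004 and 0.004 m and linear speed of gauge_arm below 0.005 m/s and contact force between the fingers and gauge_arm above 1.5 N and horizontal distance between the grasp point and handle_grip below 0.03 m); the arm keeps its last pose, push and grip.
It fails at once if the meter is dropped: let go with its centre more than 60 mm above the bench (height (world z) of meter_center above 0.06 m and contact force between the fingers and meter below 0.05 N).
It fails at once if the green marker is shifted by more than 4 mm (distance of marker_tip from where it was at the start of the episode above 0.004 m).
It fails at once if a bystander is moved by more than 30 mm (distance of any of spray_can, roller, screwdriver, wrench, bearing, bolt_tray, mug from where it was at the start of the episode above 0.03 m).
It also fails if it takes over 67 s, if anything falls off the work surface, if the arm or the gripper's body presses on something with over 40 N, if the wrist force passes 120 N, or if a joint passes its speed limit or range.

### The arm

A 7-joint arm with a two-finger parallel gripper is mounted at the origin on the work surface. World frame = base frame: x ahead of the robot, y to its left, z up, the work surface at z = 0. Lengths are in m, angles in rad, forces in N, time in s.
With the tool pointing down it reaches from about 0.425 to 0.925 m from the base axis. Payload 6.8 kg.
Tool frame: the origin (TCP) lies on the centre line of the jaws, within the pads' length; the fingertips stand 11 mm ahead of it and the grasp point (between the pads) lies 8 mm behind it; z points along the fingers, y is the direction in which the jaws open and shut (so a half turn about z gives the same grasp; the last joint's range is limited). The gripper opens to 85 mm and grips with 20 to 120 N. Pads are 22 mm wide; open, the fingers measure 114 mm over their backs; the gripper's body (76 mm by 85 mm) begins 54 mm behind the grasp point. The pads swing forward as they close: fully open they stand 13 mm farther back than shut.
Start: joints at [-0.108, 0.477, 0.022, 1.555, -0.011, 1.109, -0.083], TCP at [0.675, 0, 0.242] pointing down, gripper open.
Joint ranges: [-2.96, 2.96], [-0.34, 2.1], [-1.41, 1.46], [0.24, 2.44], [-1.37, 4.51], [0.17, 1.92], [-2.96, 2.96]. Speed limits (rad/s): [2.39, 2.39, 3.14, 3.14, 3.14, 3.14, 3.14].

### API

Orientations are given as a rotation vector (axis times angle).
In Python, from bench import r gives the robot as it stands.
- The arm moves only by the tool send_rows, never from a script. Its argument "deltas" is a list of rows, each a list of 7 numbers: the opening, from 0 (shut) to 1 (fully open), then the shift along the tool's x, y, z as a fraction of full scale, then the turn, a rotation vector about the tool's x, y, z as a fraction of full scale. In form: [[hand, x, y, z, ax, ay, az], ...]. A call has 1 to 20 rows; each row is the pose to reach, as a shift and turn from the pose commanded when the call began, along the tool's axes at that moment, turning the shorter way round; what a row does not reach only later rows make up. Full scale, the value 1, is 150 mm for a shift and 180 degrees for a turn. A row lasts 1/12 s, in which the tool goes at most 41.7 mm and 7.16 degrees, less where a joint would pass 70% of its speed; a pose out of reach is approached as far as the arm can. A call with a number of a shift or a turn outside -1 to 1 is refused whole. A call with a gripper value outside its range is refused whole. The fingers move at their own pace and stop on an object; "squeeze" is the grip in N (left out, the last holds). Time passes only in rows, so rows that repeat a pose let the fingers close. It gives the time, the measured TCP pose, the force and the opening at its end, in the units of the state.
- r.get_obs(): the state, without advancing time (a new reading comes with each control period).
- r.grab_frame(name): name is "scene" or "side" or "wrist"; returns a dict with "pixels" (384x512x3 uint8, red, green, blue), "camera_matrix" (3x3 intrinsics, pixels), "dist_coeffs" ([k1, k2, p1, p2, k3] as OpenCV has them; the pictures are not rectified), "rvec" (rotation vector, rad) and "tvec" (3), from world to camera coordinates, as OpenCV has them. Camera axes: x right, y down, z forward; pixel columns grow to the right and rows downward; lengths in m; the calibration is good to about 2 mm. A picture is of the moment at which its call begins. There is no depth.
- r.hand_in(): hands the job in, once; it reports no verdict.
The state is a dict: "clock": time; "joints": joint angles; "qvel": joint speeds; "tau": joint torques, N m; "tcp_pos": TCP position; "orientation": TCP orientation; "contact_force": force on the tool from outside, world axes, zero at the start; "moment": the same for the moment, N m; "grip_width": finger opening in m.
Only numpy, scipy, OpenCV 4.12 (cv2) and the standard library are available. Lean on these libraries where they do the work, as an engineer would, in place of code of your own. Each camera call takes 0.05 s, during which the arm holds its last target. There are 200 camera calls.

## Working session

There is one attempt and no reset: what is moved stays moved. The work goes in short steps, Python scripts to look and compute and a tool call to move; the robot and the scene stay as the last step left them, time stands still between calls to the robot, and variables do not carry over. Pictures are saved under pics/ and viewed, about 8 in all and at most 12, crops included, and the job is handed in when it is done.

Besides the shell and the picture viewer there is one more tool, called after "Call:" as name([rows], argument=value, ...), one row to a line, values as JSON. send_rows: Moves the arm, as the interface text tells. Shift numbers are shares of 150 mm and turn numbers shares of 180 degrees, none past 1 either way. Its arguments: {"type":"object","properties":{"deltas":{"type":"array","items":{"type":"array","items":{"type":"number"}}},"squeeze":{"type":"number"}},"required":["deltas"]}

```bash
mkdir -p pics; cat > h.py <<'E'
import numpy as np, cv2, json
from scipy.spatial.transform import Rotation as R
from bench import r
def grab(n,f):
    d=r.grab_frame(n); p=np.array(d["pixels"],np.uint8)
    cv2.imwrite(f"pics/{f}.png",p[:,:,::-1])
    np.savez(f"pics/{f}.npz",p=p,K=d["camera_matrix"],D=d["dist_coeffs"],r=d["rvec"],t=d["tvec"])
def cam(f):
    z=np.load(f"pics/{f}.npz"); return z["K"].astype(float),z["D"].astype(float),z["r"].astype(float).ravel(),z["t"].astype(float).ravel()
def px(f,pts,h):
    "pixel -> world at height h"
    K,D,rv,t=cam(f); M=cv2.Rodrigues(rv)[0]
    u=cv2.undistortPoints(np.array(pts,float).reshape(-1,1,2),K,D)[:,0]
    d=np.c_[u,np.ones(len(u))]@M; c=-M.T@t
    return c+d*((np.broadcast_to(h,len(u))-c[2])/d[:,2])[:,None]
def proj(f,P):
    K,D,rv,t=cam(f); return cv2.projectPoints(np.array(P,float).reshape(-1,1,3),rv,t,K,D)[0][:,0]
def crop(f,x0,y0,x1,y1,s,o):
    im=cv2.imread(f"pics/{f}.png")[y0:y1,x0:x1]; cv2.imwrite(f"pics/{o}.png",cv2.resize(im,None,fx=s,fy=s,interpolation=cv2.INTER_CUBIC))
def tool(P,yaw=None):
    "shift in tool axes /150mm to reach world P from measured pose"
    o=r.get_obs(); Q=R.from_rotvec(o["orientation"]); print("delta", np.round(Q.inv().apply(np.array(P)-o["tcp_pos"])/.15,4))
E
python3 - <<'E'
from h import *
for n in("scene","side","wrist"): grab(n,n+"0")
a=[cv2.imread(f"pics/{n}0.png") for n in("scene","side")]
cv2.imwrite("pics/both.png",cv2.resize(np.vstack(a),(800,1200))[:,:] if 0 else a[0])
o=r.get_obs();print(o)
for n in("scene","side","wrist"):
    K,D,rv,t=cam(n+"0");print(n,-cv2.Rodrigues(rv)[0].T@t,K[0,0],D)
cv2.imwrite("pics/v1.png",cv2.resize(a[0],(800,600),interpolation=cv2.INTER_CUBIC))
cv2.imwrite("pics/v2.png",cv2.resize(a[1],(800,600),interpolation=cv2.INTER_CUBIC))
E
```

```text
{'clock': 0.15, 'joints': array([-0.10810937,  0.47762241,  0.022343  ,  1.55617432, -0.0115312 ,
        1.10930408, -0.08308838]), 'qvel': array([-0.00025494, -0.00205472,  0.00097976, -0.00265653,  0.00019475,
       -0.000757  , -0.00013687]), 'tau': array([ 1.55385478e-03, -5.96924365e+01,  1.60940632e+00, -2.81490952e+01,
        1.26662746e-02,  6.56643446e-03,  5.58682734e-05]), 'tcp_pos': array([6.74578674e-01, 1.44233132e-05, 2.41561921e-01]), 'orientation': array([-2.22075313e+00, -2.22081671e+00,  1.60543079e-03]), 'contact_force': array([-0.78366266, -0.59150563,  0.09608959]), 'moment': array([ 0.02990851, -0.01750055,  0.03055023]), 'grip_width': 0.08536141408023781}
scene [1.15627529 0.38644904 1.32025052] 465.7785339274585 [-0.00647762  0.          0.          0.          0.        ]
side [-0.14023727 -0.58850883  0.93058629] 352.32033861816296 [-0.06436343  0.          0.          0.          0.        ]
wrist [0.67418656 0.07311006 0.37309842] 328.18752786978195 [-0.0683802  0.         0.         0.         0.       ]
```

View pics/v1.png

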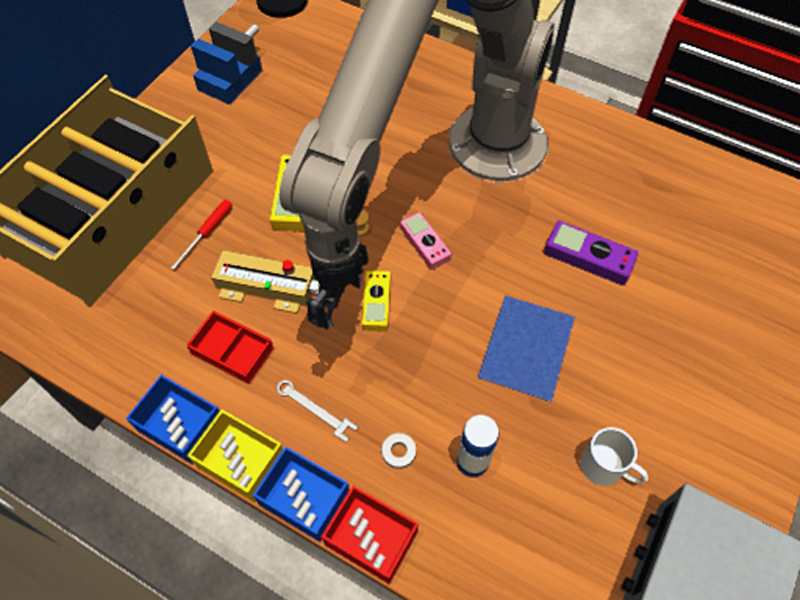

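View pics/v2.png

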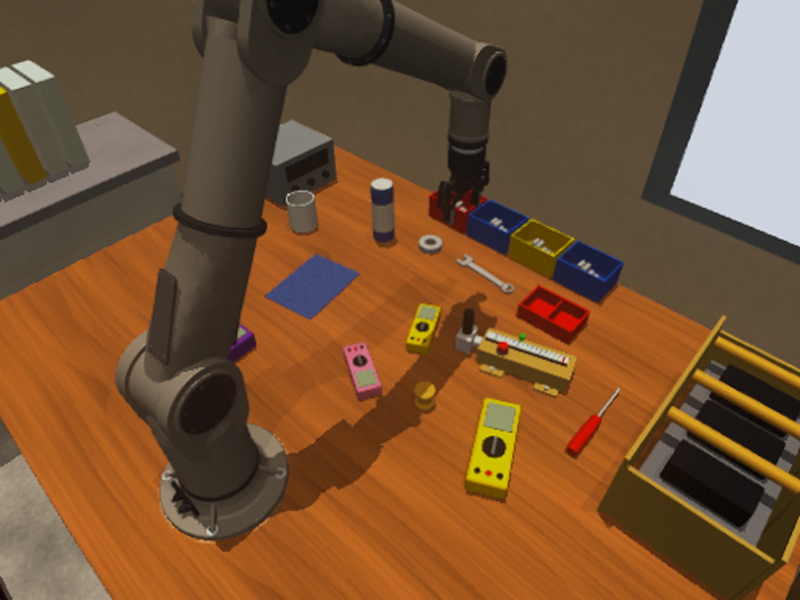

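Yellow candidates are the small meter (scene 377,299; side 424,328) and the large one (scene 285,195; side 495,447). The small one fits: it is the smaller yellow and lies in front of the gauge's mouth. I'll confirm in a crop.

```bash
python3 - <<'E'
from h import *
crop("scene0",120,140,270,240,5.3,"c1"); crop("side0",250,185,380,265,6,"c2")
E
```

```text
(no output)
```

View pics/c1.png

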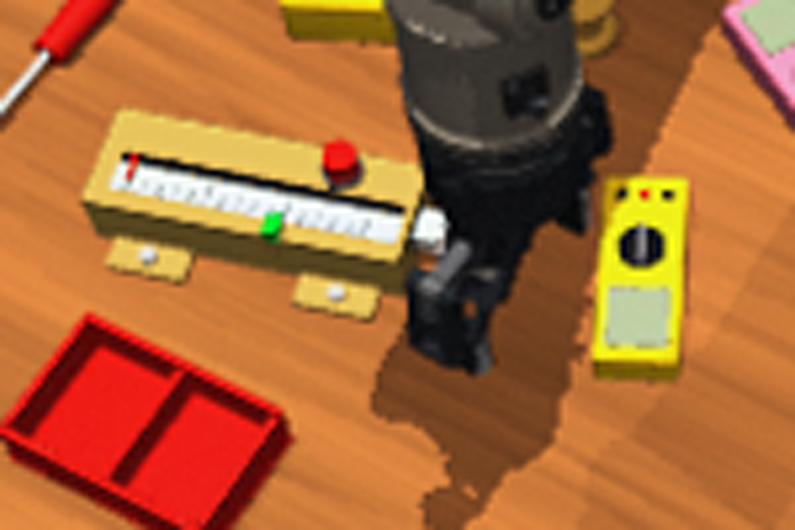

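View pics/c2.png

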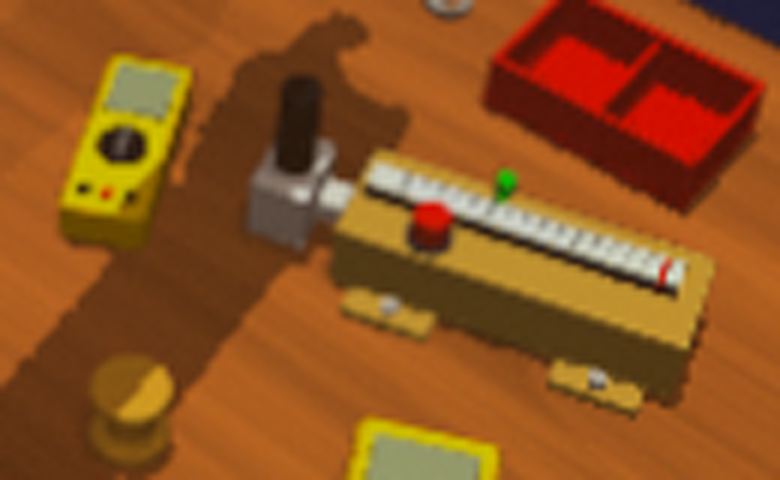

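```bash
cat > m.py <<'E'
from h import *
np.set_printoptions(precision=4,suppress=True)
c1=lambda p:np.array(p)/5.3+[120,140]
c2=lambda p:np.array(p)/6+[250,185]
v=lambda p:np.array(p)*.64
A="scene0";B="side0"
print("meterA",px(A,c1([(612,177),(690,180),(682,360),(594,360)]),.03))
print("meterB",px(B,c2([(113,55),(192,68),(150,210),(62,205)]),.03))
print("gA",px(A,c1([(122,110),(425,178),(405,262),(85,200)]),.045))
print("gB",px(B,c2([(375,150),(332,228),(692,347),(715,258)]),.045))
print("btn",px(A,c1([(341,152)]),.065),px(B,c2([(433,213)]),.065))
print("post",px(B,c2([(300,84)]),.108))
print("ptr",px(A,c1([(128,155),(137,180)]),.048),px(B,c2([(668,260),(662,285)]),.048))
print("mk",px(A,c1([(272,226)]),.051),px(B,c2([(506,184)]),.051))
print("mat",px(A,v([(507,296),(574,317),(552,400),(479,377)]),.004))
print("roller",px(B,c2([(130,385)]),.044),"can",px(A,v([(480,430)]),.17))
E
python3 m.py
```

```text
meterA [[ 0.4825 -0.0712  0.03  ]
 [ 0.4605 -0.0284  0.03  ]
 [ 0.5714  0.0305  0.03  ]
 [ 0.5973 -0.0146  0.03  ]]
meterB [[ 0.5714  0.021   0.03  ]
 [ 0.5955 -0.0222  0.03  ]
 [ 0.4901 -0.0792  0.03  ]
 [ 0.4589 -0.0396  0.03  ]]
gA [[ 0.5993 -0.354   0.045 ]
 [ 0.5477 -0.1643  0.045 ]
 [ 0.6032 -0.1421  0.045 ]
 [ 0.6632 -0.334   0.045 ]]
gB [[ 0.6026 -0.1532  0.045 ]
 [ 0.5379 -0.1713  0.045 ]
 [ 0.5999 -0.3638  0.045 ]
 [ 0.6632 -0.3411  0.045 ]]
btn [[ 0.5669 -0.2097  0.065 ]] [[ 0.5688 -0.215   0.065 ]]
post [[ 0.5624 -0.1234  0.108 ]]
ptr [[ 0.6254 -0.3292  0.048 ]
 [ 0.6372 -0.3137  0.048 ]] [[ 0.6416 -0.3234  0.048 ]
 [ 0.6239 -0.3303  0.048 ]]
mk [[ 0.6246 -0.2225  0.051 ]] [[ 0.6262 -0.2267  0.051 ]]
mat [[0.3771 0.2043 0.004 ]
 [0.3536 0.3461 0.004 ]
 [0.5446 0.3804 0.004 ]
 [0.5715 0.2359 0.004 ]]
roller [[ 0.3806 -0.1595  0.044 ]] can [[0.7296 0.299  0.17  ]]
```

The crops confirm it: the small yellow meter (c1 641,270; c2 125,150) lies ahead of the gauge mouth, the pointer is at the far end, and the green marker is at c1 (272,226). Moving above the meter.

Call:
send_rows([
  [0.9,-0.03,-0.15,0.1,0,0,0.035],
  [0.9,-0.06,-0.3,0.2,0,0,0.07],
  [0.9,-0.09,-0.5,0.3,0,0,0.105],
  [0.9,-0.12,-0.7,0.4,0,0,0.14],
  [0.9,-0.15,-0.85,0.5,0,0,0.175],
  [0.9,-0.17,-0.98,0.6,0,0,0.21],
  [0.9,-0.17,-0.98,0.6,0,0,0.245],
  [0.9,-0.17,-0.98,0.6,0,0,0.28],
  [0.9,-0.17,-0.98,0.6,0,0,0.315],
  [0.9,-0.17,-0.98,0.6,0,0,0.35],
  [0.9,-0.17,-0.98,0.6,0,0,0.35],
  [0.9,-0.17,-0.98,0.6,0,0,0.35],
])

```text
clock: 1.15
tcp_pos: [0.5279, -0.0254, 0.1522]
orientation: [3.053, 0.739, -0.0]
contact_force: [-0.5, 0.3, -0.2]
grip_width: 0.0768
```

```bash
python3 - <<'E'
from h import *
grab("wrist","w1"); grab("scene","s1"); grab("side","d1")
w=cv2.resize(cv2.imread("pics/w1.png"),None,fx=1,fy=1)
s=cv2.imread("pics/s1.png")[140:240,120:270]; s=cv2.resize(s,(432,288),interpolation=cv2.INTER_CUBIC)
cv2.imwrite("pics/v5.png",cv2.resize(w,(800,600),interpolation=cv2.INTER_CUBIC))
print(r.get_obs()["contact_force"])
E
```

```text
[-0.11288816 -0.26276064 -0.2096645 ]
```

View pics/v5.png

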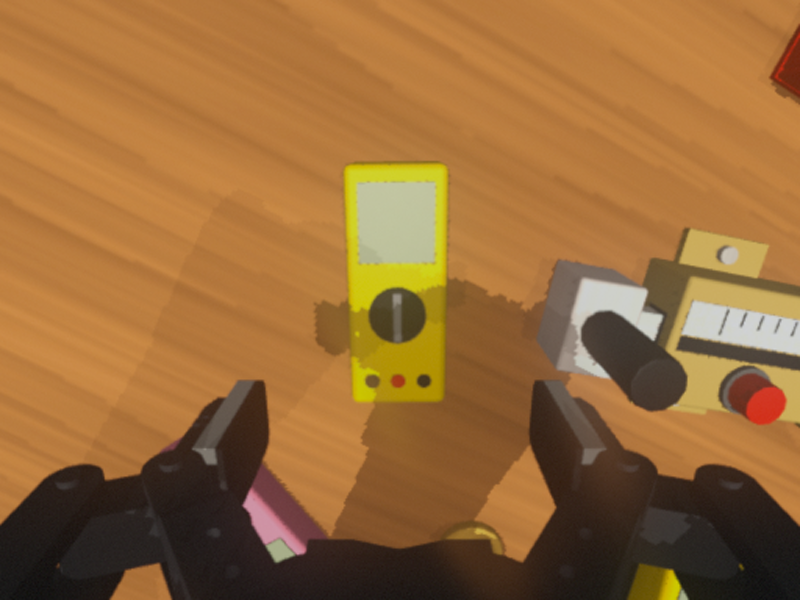

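The wrist view shows the meter well aligned (corners 347,163 to 444,402) and the post top at (658,385). The button is at (763,405). Refining from these.

```bash
python3 - <<'E'
from h import *
np.set_printoptions(precision=4,suppress=True)
v=lambda p:np.array(p)*.64
m=px("w1",v([(345,163),(448,163),(444,402),(352,402)]),.03)
print(m,m.mean(0)); a=(m[0]+m[1]-m[2]-m[3]); print("yaw",np.degrees(np.arctan2(a[1],a[0])))
print("post",px("w1",v([(658,385)]),.108),"btn",px("w1",v([(763,404)]),.065))
print("block top",px("w1",v([(565,260),(645,282)]),.048))
tool([*m.mean(0)[:2],.020])
E
```

```text
[[ 0.5727  0.0263  0.03  ]
 [ 0.5954 -0.0179  0.03  ]
 [ 0.4819 -0.0776  0.03  ]
 [ 0.4586 -0.0323  0.03  ]] [ 0.5271 -0.0254  0.03  ]
yaw 27.47805674154089
post [[ 0.5598 -0.1221  0.108 ]] btn [[ 0.5673 -0.2093  0.065 ]]
block top [[ 0.5817 -0.0868  0.048 ]
 [ 0.5906 -0.1276  0.048 ]]
delta [-0.0049 -0.0032  0.8819]
```

Call:
send_rows([
  [0.9,0,0,0.15,0,0,0],
  [0.9,0,0,0.35,0,0,0],
  [0.9,0,0,0.55,0,0,0],
  [0.9,0,0,0.7,0,0,0],
  [0.9,0,0,0.8,0,0,0],
  [0.9,0,0,0.88,0,0,0],
  [0.9,0,0,0.88,0,0,0],
  [0,0,0,0.88,0,0,0],
  [0,0,0,0.88,0,0,0],
  [0,0,0,0.88,0,0,0],
  [0,0,0,0.88,0,0,0],
  [0,0,0,0.88,0,0,0],
  [0,0,0,0.88,0,0,0],
  [0,0,0,0.88,0,0,0],
  [0,0,0,0.88,0,0,0],
  [0,0,0,0.88,0,0,0],
], squeeze=50)

```text
clock: 2.63
tcp_pos: [0.5289, -0.0254, 0.0216]
orientation: [3.055, 0.734, 0.003]
contact_force: [-2.1, 0.6, 8.1]
grip_width: 0.0509
```

Call:
send_rows([
  [0,0,0,-0.05,0,0,0],
  [0,0,0,-0.15,0,0,0],
  [0,0,0,-0.3,0,0,0],
  [0,0,0,-0.45,0,0,0],
  [0,0,0,-0.55,0,0,0],
  [0,0,0,-0.6,0,0,0],
  [0,0.02,-0.07,-0.6,0,0,0],
  [0,0.06,-0.2,-0.6,0,0,0],
  [0,0.1,-0.35,-0.6,0,0,0],
  [0,0.14,-0.5,-0.6,0,0,0],
  [0,0.18,-0.65,-0.6,0,0,0],
  [0,0.22,-0.8,-0.6,0,0,0],
  [0,0.26,-0.92,-0.6,0,0,0],
  [0,0.28,-1,-0.6,0,0,0],
])

```text
clock: 3.8
tcp_pos: [0.4955, 0.1305, 0.1091]
orientation: [-3.053, -0.738, 0.003]
contact_force: [0.5, -0.1, -2.7]
grip_width: 0.0506
```

Call:
send_rows([
  [0,0.02,-0.07,0,0,0,0],
  [0,0.06,-0.2,0,0,0,0],
  [0,0.1,-0.35,0,0,0,0],
  [0,0.14,-0.5,0,0,0,0],
  [0,0.18,-0.65,0,0,0,0],
  [0,0.22,-0.8,0,0,0,0],
  [0,0.26,-0.92,0,0,0,0],
  [0,0.28,-1,0,0,0,0],
  [0,0.28,-1,0,0,0,0],
  [0,0.28,-1,0,0,0,0],
  [0,0.28,-1,0,0,0,0],
])

```text
clock: 4.72
tcp_pos: [0.4667, 0.2783, 0.1099]
orientation: [3.054, 0.731, -0.001]
contact_force: [0.0, -0.8, -2.9]
grip_width: 0.0508
```

```bash
python3 - <<'E'
from h import *
grab("scene","s2"); grab("side","d2")
a=cv2.imread("pics/s2.png")[150:300,240:440]; b=cv2.imread("pics/d2.png")[120:270,130:330]
cv2.imwrite("pics/v6.png",cv2.resize(np.hstack([a,b]),(800,300),interpolation=cv2.INTER_CUBIC))
tool([.463,.290,.025])
E
```

```text
delta [ 0.012  -0.0827  0.5676]
```

View pics/v6.png

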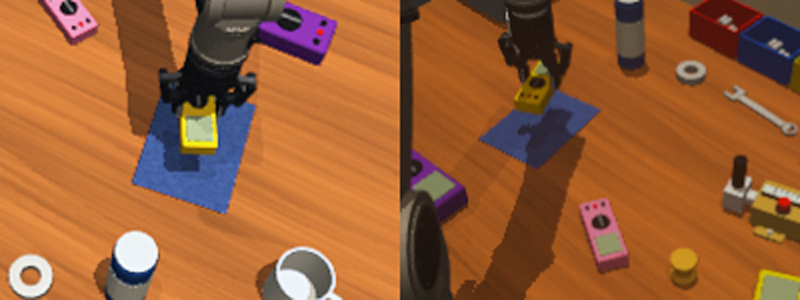

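The meter is held level above the mat. Lowering and releasing it.

Call:
send_rows([
  [0,0,-0.03,0.1,0,0,0],
  [0,0.01,-0.06,0.2,0,0,0],
  [0,0.01,-0.08,0.3,0,0,0],
  [0,0.01,-0.08,0.4,0,0,0],
  [0,0.01,-0.08,0.48,0,0,0],
  [0,0.01,-0.08,0.52,0,0,0],
  [0,0.01,-0.08,0.54,0,0,0],
  [0,0.01,-0.08,0.555,0,0,0],
  [0,0.01,-0.08,0.565,0,0,0],
  [0,0.01,-0.08,0.565,0,0,0],
  [0,0.01,-0.08,0.565,0,0,0],
])

```text
clock: 5.73
tcp_pos: [0.463, 0.2915, 0.0261]
orientation: [-3.054, -0.733, -0.001]
contact_force: [-0.4, -0.1, -2.9]
grip_width: 0.0507
```

Call:
send_rows([
  [0.9,0,0,0,0,0,0],
  [0.9,0,0,0,0,0,0],
  [0.9,0,0,0,0,0,0],
  [0.9,0,0,0,0,0,0],
  [0.9,0,0,0,0,0,0],
  [0.9,0,0,0,0,0,0],
  [0.9,0,0,-0.05,0,0,0],
  [0.9,0,0,-0.15,0,0,0],
  [0.9,0,0,-0.3,0,0,0],
  [0.9,0,0,-0.5,0,0,0],
  [0.9,0,0,-0.7,0,0,0],
  [0.9,0,0,-0.85,0,0,0],
  [0.9,0,0,-0.9,0,0,0],
  [0.9,0,0,-0.9,0,0,0],
])

```text
clock: 6.9
tcp_pos: [0.4637, 0.2922, 0.1631]
orientation: [-3.053, -0.733, -0.007]
contact_force: [0.9, 0.4, 0.1]
grip_width: 0.0768
```

```bash
python3 - <<'E'
from h import *
np.set_printoptions(precision=4,suppress=True)
grab("scene","s3"); grab("side","d3"); grab("wrist","w3")
# gauge crops, arm out of the way
a=cv2.imread("pics/s3.png")[150:210,130:230]; b=cv2.imread("pics/d3.png")[190:265,285:385]; c=cv2.imread("pics/w3.png")
I=cv2.INTER_CUBIC
top=np.hstack([cv2.resize(a,(400,240),interpolation=I),cv2.resize(c,(320,240))])
cv2.imwrite("pics/v7.png",np.vstack([np.pad(top,((0,0),(0,80),(0,0))),np.pad(cv2.resize(b,None,fx=4.5,fy=4.5,interpolation=I),((0,0),(0,350),(0,0)))]))
tool([.567,-.2095,.1])
E
```

```text
delta [-0.8889  3.2904  0.3991]
```

View pics/v7.png

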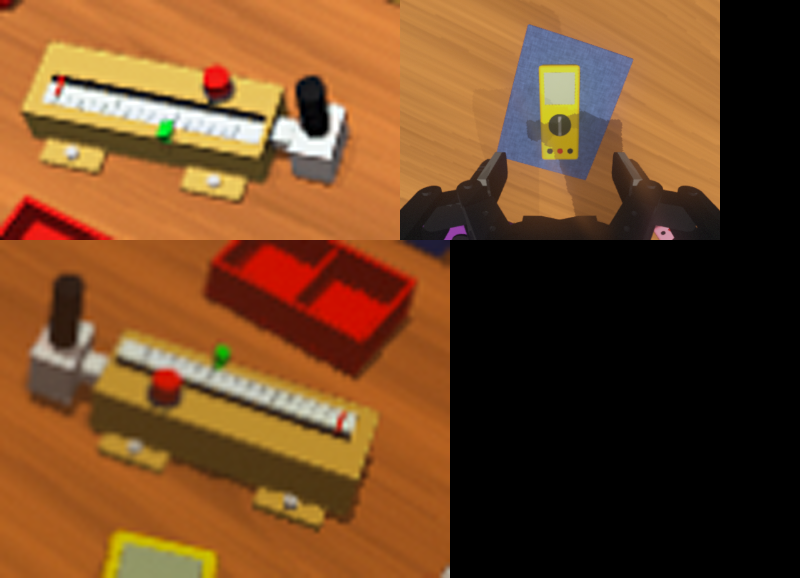

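The meter lies flat on the mat, released, with the gauge fully visible and its arm home. Moving to above the button with the fingers shut.

Call:
send_rows([
  [0,-0.02,0.1,0,0,0,0],
  [0,-0.08,0.3,0,0,0,0],
  [0,-0.13,0.5,0,0,0,0],
  [0,-0.19,0.7,0,0,0,0],
  [0,-0.24,0.9,0,0,0,0],
  [0,-0.27,1,0,0,0,0],
])

```text
clock: 7.55
tcp_pos: [0.4941, 0.1346, 0.1589]
orientation: [3.054, 0.727, -0.005]
contact_force: [0.1, -0.3, -0.1]
grip_width: 0.0036
```

Call:
send_rows([
  [0,-0.05,0.2,0,0,0,0],
  [0,-0.11,0.4,0,0,0,0],
  [0,-0.16,0.6,0,0,0,0],
  [0,-0.22,0.8,0,0,0,0],
  [0,-0.27,1,0,0,0,0],
])

```text
clock: 7.97
tcp_pos: [0.5254, -0.0144, 0.1589]
orientation: [-3.055, -0.733, 0.005]
contact_force: [0.8, 0.2, -0.2]
grip_width: 0.0003
```

Call:
send_rows([
  [0,-0.05,0.2,0,0,0,0.02],
  [0,-0.11,0.4,0,0,0,0.04],
  [0,-0.16,0.6,0,0,0,0.056],
  [0,-0.22,0.8,0,0,0,0.056],
  [0,-0.25,0.9,0,0,0,0.056],
  [0,-0.27,0.95,0,0,0,0.056],
  [0,-0.27,0.95,0,0,0,0.056],
  [0,-0.27,0.95,0,0,0,0.056],
])

```text
clock: 8.63
tcp_pos: [0.5545, -0.1571, 0.1594]
orientation: [-3.106, -0.462, 0.003]
contact_force: [0.9, 0.3, -0.6]
grip_width: -0.0002
```

```bash
python3 - <<'E'
from h import *
grab("wrist","w4"); tool([.567,-.2095,.085])
cv2.imwrite("pics/v8.png",cv2.resize(cv2.imread("pics/w4.png"),(800,600),interpolation=cv2.INTER_CUBIC))
E
```

```text
delta [-0.0247  0.3638  0.4969]
```

View pics/v8.png

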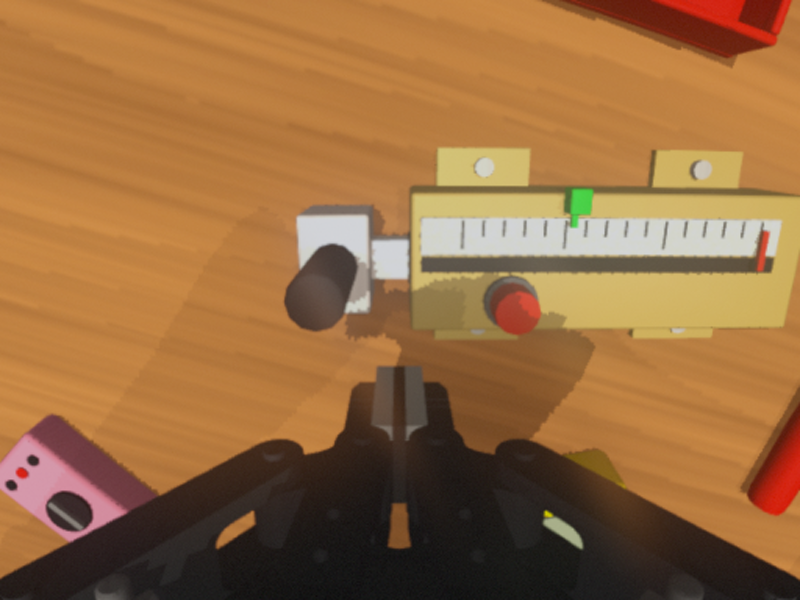

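The wrist view is aligned with the gauge: button (516,312), post top (317,300), pointer tip (766,233), marker tip (574,226).

```bash
python3 - <<'E'
from h import *
np.set_printoptions(precision=4,suppress=True)
v=lambda p:np.array(p)*.64
P=px("w4",v([(317,300),(516,312),(766,233),(574,226),(420,328),(785,328),(422,219),(782,222)]),[.108,.065,.048,.048,.045,.045,.0455,.0455]); print(P)
y=P[5]-P[4];y2=P[7]-P[6];print(np.degrees(np.arctan2(-y[1],-y[0])),np.degrees(np.arctan2(-y2[1],-y2[0])))
a=np.radians(107);u=np.array([np.cos(a),np.sin(a),0]);print("draw",(P[3]-P[2])@u)
tool([*P[1][:2],.085]);
tk=px("w4",v([(463,235),(565,235),(667,238)]),.0455);print("ticks",np.diff(tk@u))
E
```

```text
[[ 0.5614 -0.1236  0.108 ]
 [ 0.5677 -0.2107  0.065 ]
 [ 0.6385 -0.322   0.048 ]
 [ 0.6123 -0.2277  0.048 ]
 [ 0.5402 -0.1732  0.045 ]
 [ 0.5964 -0.36    0.045 ]
 [ 0.5937 -0.1573  0.0455]
 [ 0.6462 -0.3294  0.0455]]
106.75114217175789 106.971143640413
draw 0.09775660985400672
delta [-0.0224  0.3731  0.4969]
ticks [-0.0498 -0.0513]
```

Call:
send_rows([
  [0,-0.01,0.12,0.1,0,0,0],
  [0,-0.02,0.26,0.22,0,0,0],
  [0,-0.022,0.37,0.35,0,0,0],
  [0,-0.022,0.373,0.45,0,0,0],
  [0,-0.022,0.373,0.52,0,0,0],
  [0,-0.022,0.373,0.55,0,0,0],
  [0,-0.022,0.373,0.57,0,0,0],
  [0,-0.022,0.373,0.59,0,0,0],
  [0,-0.022,0.373,0.605,0,0,0],
  [0,-0.022,0.373,0.61,0,0,0],
  [0,-0.022,0.373,0.615,0,0,0],
  [0,-0.022,0.373,0.615,0,0,0],
  [0,-0.022,0.373,0.615,0,0,0],
])

```text
clock: 9.77
tcp_pos: [0.569, -0.2125, 0.0688]
orientation: [3.107, 0.462, 0.002]
contact_force: [1.8, 1.4, 2.8]
grip_width: 0.0002
```

Call:
send_rows([
  [0,0,0,0.008,0,0,0],
  [0,0,0,0.015,0,0,0],
  [0,0,0,0.02,0,0,0],
  [0,0,0,0.02,0,0,0],
  [0,0,0,0.02,0,0,0],
])

```text
clock: 10.18
tcp_pos: [0.5691, -0.2127, 0.0679]
orientation: [-3.107, -0.462, -0.003]
contact_force: [-4.8, 5.4, 23.3]
grip_width: -0.0002
```

Button bottomed (23 N reaction). Lifting, opening, and going over the post.

Call:
send_rows([
  [0,0,0,-0.1,0,0,0],
  [0,0,0,-0.3,0,0,0],
  [0,0,0,-0.5,0,0,0],
  [0.75,0.02,-0.1,-0.65,0,0,0],
  [0.75,0.06,-0.3,-0.65,0,0,0],
  [0.75,0.1,-0.5,-0.65,0,0,0],
  [0.75,0.123,-0.58,-0.65,0,0,0],
  [0.75,0.123,-0.586,-0.65,0,0,0],
  [0.75,0.123,-0.586,-0.65,0,0,0],
  [0.75,0.123,-0.586,-0.65,0,0,0],
  [0.75,0.123,-0.586,-0.65,0,0,0],
])

```text
clock: 11.1
tcp_pos: [0.5602, -0.1253, 0.1627]
orientation: [3.107, 0.458, -0.0]
contact_force: [-0.2, 0.4, 0.1]
grip_width: 0.0639
```

```bash
python3 - <<'E'
from h import *
grab("wrist","w5"); grab("side","d5"); tool([.561,-.1232,.074])
I=cv2.INTER_CUBIC
w=cv2.resize(cv2.imread("pics/w5.png"),(480,360)); b=cv2.resize(cv2.imread("pics/d5.png")[165:265,285:365],(320,400),interpolation=I)
cv2.imwrite("pics/v9.png",np.hstack([np.pad(w,((0,40),(0,0),(0,0))),b]))
E
```

```text
delta [ 0.0082 -0.0094  0.5911]
```

View pics/v9.png

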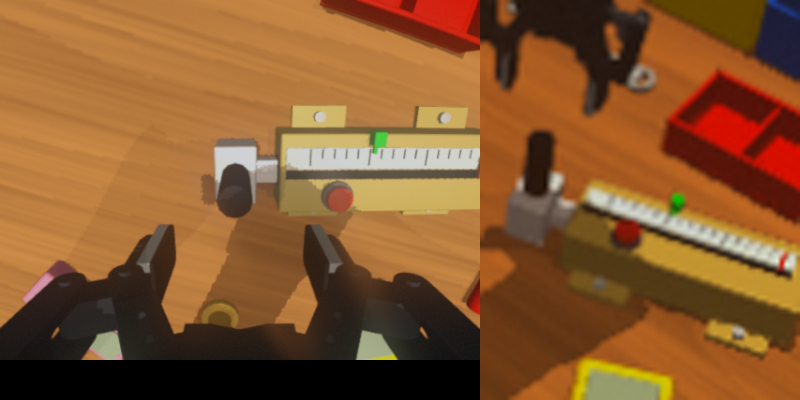

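The button looks down and the post (236,203) is centred between the jaws. Lowering and gripping.

Call:
send_rows([
  [0.75,0.008,-0.01,0.12,0,0,0],
  [0.75,0.008,-0.01,0.28,0,0,0],
  [0.75,0.008,-0.01,0.42,0,0,0],
  [0.75,0.008,-0.01,0.53,0,0,0],
  [0.75,0.008,-0.01,0.59,0,0,0],
  [0.75,0.008,-0.01,0.59,0,0,0],
  [0,0.008,-0.01,0.59,0,0,0],
  [0,0.008,-0.01,0.59,0,0,0],
  [0,0.008,-0.01,0.59,0,0,0],
  [0,0.008,-0.01,0.59,0,0,0],
  [0,0.008,-0.01,0.59,0,0,0],
  [0,0.008,-0.01,0.59,0,0,0],
  [0,0.008,-0.01,0.59,0,0,0],
  [0,0.008,-0.01,0.59,0,0,0],
  [0,0.008,-0.01,0.59,0,0,0],
], squeeze=60)

```text
clock: 12.45
tcp_pos: [0.5619, -0.1215, 0.0756]
orientation: [3.107, 0.462, 0.003]
contact_force: [-1.6, 0.9, 6.4]
grip_width: 0.023
```

Call:
send_rows([
  [0,0,-0.03,0,0,0,0],
  [0,0,-0.08,0,0,0,0],
  [0,0,-0.15,0,0,0,0],
  [0,0,-0.23,0,0,0,0],
  [0,0,-0.31,0,0,0,0],
  [0,0,-0.39,0,0,0,0],
  [0,0,-0.47,0,0,0,0],
  [0,0,-0.54,0,0,0,0],
  [0,0,-0.6,0,0,0,0],
  [0,0,-0.64,0,0,0,0],
  [0,0,-0.65,0,0,0,0],
  [0,0,-0.65,0,0,0,0],
  [0,0,-0.65,0,0,0,0],
])

```text
clock: 13.53
tcp_pos: [0.5335, -0.0292, 0.0756]
orientation: [3.106, 0.461, 0.004]
contact_force: [-0.4, -4.7, 8.2]
grip_width: 0.0225
```

```bash
python3 - <<'E'
from h import *
for n,f in(("wrist","w6"),("side","d6"),("scene","s6")): grab(n,f)
I=cv2.INTER_CUBIC
w=cv2.resize(cv2.imread("pics/w6.png"),(400,300)); b=cv2.resize(cv2.imread("pics/d6.png")[200:240,310:370],None,fx=6.6667,fy=6.6667,interpolation=I)
c=cv2.resize(cv2.imread("pics/s6.png")[160:200,140:200],None,fx=6.6667,fy=6.6667,interpolation=I)
h=b.shape[0]
cv2.imwrite("pics/v10.png",np.vstack([np.hstack([w,np.zeros((300,400,3),np.uint8)]),np.hstack([b,c])[:300,:800]]))
print(b.shape)
E
```

```text
(267, 400, 3)
```

View pics/v10.png

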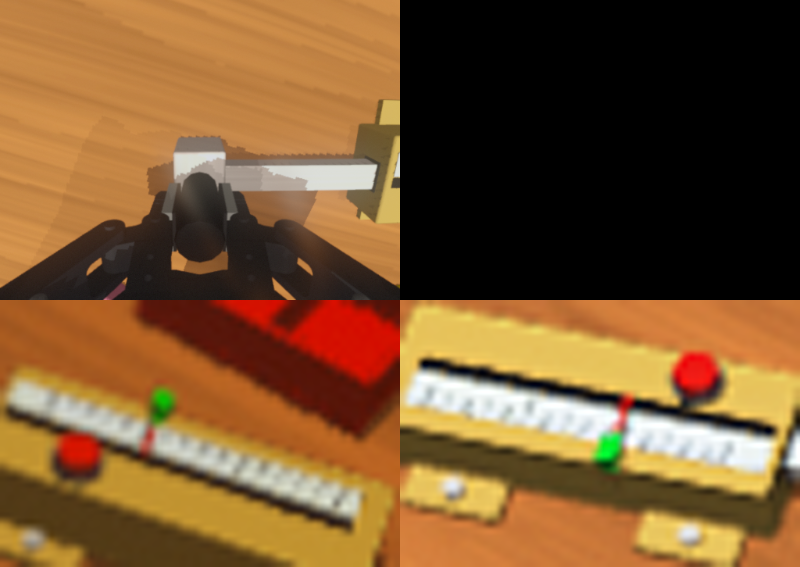

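```bash
python3 - <<'E'
from h import *
np.set_printoptions(precision=4,suppress=True)
a=np.radians(106.9);u=np.array([np.cos(a),np.sin(a),0]);x=np.array([np.sin(a),-np.cos(a),0])
O=np.array([.573,-.156,0])
def up(f,p,h): P=px(f,p,h)-O; return np.c_[P@x,P@u]
s=lambda p:(np.array(p)-[400,300])/6.6667+[140,160]
d=lambda p:(np.array(p)-[0,300])/6.6667+[310,200]
print("scene ptr",up("s6",s([(628,397),(618,432)]),.048),"mk",up("s6",s([(609,450)]),.051))
print("side ptr",up("d6",d([(152,430),(147,455)]),.048),"mk",up("d6",d([(162,403)]),.051))
for f,roi in(("s6",(140,160,200,200)),("d6",(310,200,370,240)),("w4",(340,100,512,200))):
    im=np.load(f"pics/{f}.npz")["p"].astype(int);x0,y0,x1,y1=roi
    c=im[y0:y1,x0:x1];R_,G,B=c[...,0],c[...,1],c[...,2]
    g=(G>1.5*R_)&(G>1.5*B)&(G>60); rd=((R_>1.5*G)&(R_>1.5*B)&(abs(G-B)<45)&(R_>90)).astype(np.uint8)
    yy,xx=np.nonzero(g); print(f,"green",up(f,[(xx.mean()+x0,yy.mean()+y0)],.051))
    n,l,st,ce=cv2.connectedComponentsWithStats(rd,connectivity=8)
    for i in range(1,n):
        if 4<st[i,4]<150: print("   red",st[i],up(f,[ce[i]+[x0,y0]],.048))
E
```

```text
scene ptr [[-0.0026 -0.0801]
 [ 0.0173 -0.0786]] mk [[ 0.0295 -0.0787]]
side ptr [[ 0.0141 -0.0832]
 [-0.0032 -0.086 ]] mk [[ 0.0313 -0.0827]]
s6 green [[ 0.03   -0.0805]]
   red [41  8  7  6 34] [[-0.0245 -0.0545]]
   red [33 14  2  5  6] [[ 0.0027 -0.0818]]
d6 green [[ 0.0311 -0.0814]]
   red [20  0  8  7 20] [[ 0.0912 -0.0599]]
   red [29  6 10  7 20] [[ 0.0799 -0.102 ]]
   red [40 12  7  5 15] [[ 0.0686 -0.1409]]
   red [53 13  7  8 19] [[ 0.0751 -0.1824]]
   red [ 8 19  8  7 36] [[-0.0144 -0.0522]]
   red [21 19  2  4  6] [[ 0.0066 -0.0816]]
w4 green [[ 0.0279 -0.0807]]
   red [143  48   9  26 138] [[ 0.0051 -0.1774]]
   red [ 0 88  6 12 50] [[-0.0226 -0.0638]]
```

Call:
send_rows([
  [0,0,-0.006,0,0,0,0],
  [0,0,-0.006,0,0,0,0],
  [0,0,-0.006,0,0,0,0],
  [0,0,-0.006,0,0,0,0],
  [0,0,-0.006,0,0,0,0],
  [0,0,-0.006,0,0,0,0],
  [0,0,-0.006,0,0,0,0],
  [0,0,-0.006,0,0,0,0],
])

```text
clock: 14.35
tcp_pos: [0.5334, -0.0287, 0.0756]
orientation: [3.106, 0.46, 0.004]
contact_force: [-0.4, -4.5, 8.8]
grip_width: 0.0228
```

```bash
python3 - <<'E'
from h import *
for n,f in(("side","d7"),("scene","s7")): grab(n,f)
I=cv2.INTER_CUBIC
b=cv2.resize(cv2.imread("pics/d7.png")[205:235,310:355],None,fx=8.8,fy=8.8,interpolation=I)
c=cv2.resize(cv2.imread("pics/s7.png")[165:195,150:195],None,fx=8.8,fy=8.8,interpolation=I)
m=cv2.resize(cv2.imread("pics/s7.png")[150:300,130:400],(b.shape[1]*2,320),interpolation=I)
cv2.imwrite("pics/v11.png",np.vstack([np.hstack([b,c]),m]))
print(r.get_obs()["tcp_pos"],abs(r.get_obs()["qvel"]).max())
E
```

```text
[ 0.53337367 -0.0286774   0.07556571] 0.0010019641869276627
```

View pics/v11.png

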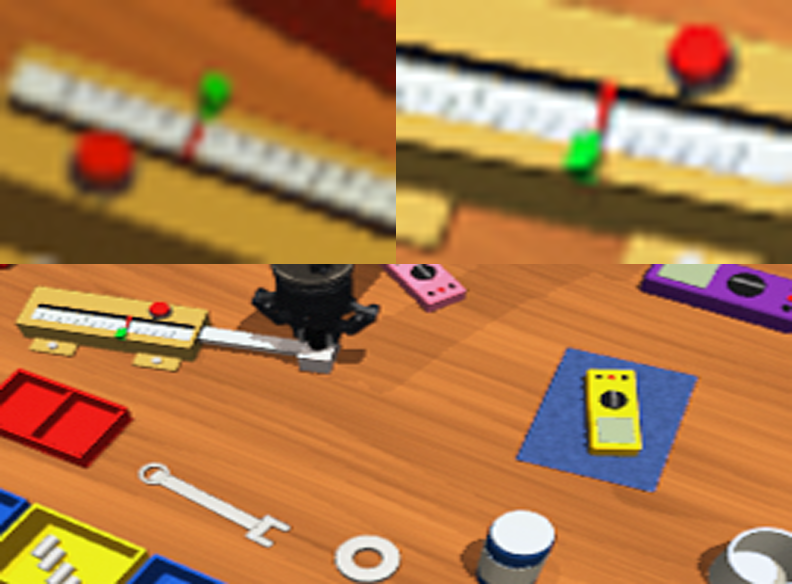

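```bash
python3 - <<'E'
from h import *
np.set_printoptions(precision=4,suppress=True)
a=np.radians(106.9);u=np.array([np.cos(a),np.sin(a),0]);x=np.array([np.sin(a),-np.cos(a),0])
O=np.array([.573,-.156,0])
def up(f,p,h): P=px(f,p,h)-O; return np.c_[P@x,P@u]
s=lambda p:(np.array(p)-[396,0])/8.8-.44*0+[150,165]
d=lambda p:np.array(p)/8.8+[310,205]
print("scene",up("s7",s([(608,85),(601,122)]),.048),up("s7",s([(584,152)]),.051))
print("side",up("d7",d([(197,130),(188,157)]),.048),up("d7",d([(214,92)]),.051))
# predicted positions of marker tip-level line, overlay check
for f,t,roi in(("s7",s,(396,0,150,165)),("d7",d,(0,0,310,205))):
    for v in(-.078,-.080,-.082):
        P=[O+x*xx+u*v+[0,0,.048] for xx in(0,.015)]
        print(f,v,((proj(f,P)-roi[2:])*8.8+roi[:2]).round(0).tolist())
# weighted redness centroid per row band
for f,roi in(("s7",(170,172,178,183)),("d7",(327,214,338,225))):
    im=np.load(f"pics/{f}.npz")["p"].astype(float);x0,y0,x1,y1=roi;c=im[y0:y1,x0:x1]
    w=np.clip(c[...,0]-np.maximum(c[...,1],c[...,2])*1.25-25,0,None);
    # ignore gold pixels: need G close to B
    w*=(abs(c[...,1]-c[...,2])<45)
    yy,xx=np.mgrid[y0:y1,x0:x1];print(f,w.sum().round(),up(f,[((w*xx).sum()/w.sum(),(w*yy).sum()/w.sum())],.048))
    g=np.clip(im[...,1]-np.maximum(im[...,0],im[...,2])*1.2,0,None)[160:240,140:380];yy,xx=np.mgrid[160:240,140:380];print(" green",up(f,[((g*xx).sum()/g.sum(),(g*yy).sum()/g.sum())],.051))
E
```

```text
scene [[-0.0022 -0.0803]
 [ 0.0135 -0.0779]] [[ 0.0287 -0.0789]]
side [[ 0.0123 -0.0823]
 [-0.0024 -0.0833]] [[ 0.0313 -0.0828]]
s7 -0.078 [[612.0, 91.0], [599.0, 125.0]]
s7 -0.08 [[607.0, 90.0], [594.0, 124.0]]
s7 -0.082 [[602.0, 89.0], [589.0, 123.0]]
d7 -0.078 [[176.0, 148.0], [188.0, 122.0]]
d7 -0.08 [[181.0, 150.0], [193.0, 123.0]]
d7 -0.082 [[187.0, 152.0], [198.0, 125.0]]
s7 781.0 [[ 0.0034 -0.081 ]]
 green [[ 0.0282 -0.0808]]
d7 180.0 [[ 0.0074 -0.0808]]
 green [[ 0.0322 -0.081 ]]
```

Both cameras put the pointer within about 1 mm of the marker, and the arm is still. Handing in.

```bash
python3 -c "
from bench import r
print(r.hand_in())"
```

```text
the job is handed in; nothing more can be done
None
```

I did all three steps and handed the job in at about 14.5 s of the 67 s limit. The gripper was still holding the handle.

- **Meter:** I moved the smaller yellow meter to the middle of the blue mat. The last picture shows it lying there flat and released.
- **Lock button:** I pressed it until it hit the stop, with about 23 N of reaction. The arm then slid out freely.
- **Arm:** I gripped the post at 60 N (23 mm opening) and drew the arm out about 97 mm. The spring still pulls on the gripper with about 4.5 N, and the arm is standing still.
- **Pointer:** colour centroids put it within 0.3 mm of the marker in both the scene and side cameras. Positions I read off by eye differed by up to 1.4 mm. The limit is 4 mm.
- **Other objects:** I saw no sign that the marker or any bystander had moved, but I did not measure their positions.

No check failed. Hand-in gives no verdict, so the result is not confirmed beyond these checks.

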